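Drive the stuck hinge pin out of a folding hair dryer

TASK

The hinge pin of the blue folding hair dryer in the repair jig is stuck. Take the steel drift punch out of the wooden tool block, find the hole in the top of the hinge with its tip and press the pin down with it until the pin is right out of the hinge, pushing gently and steadily all the time (never harder than 30 N, on the hinge or on the pin) and keeping the gripper itself off the dryer. Then stand the punch back in its empty hole in the tool block, fully home, and leave the other tools and things where they are.

Things in the scene. Friction and masses are not known exactly. Their poses are not given: they have to be found in the camera images.
- jig: Fixed repair jig: steel plate on the table, holding a folding hair dryer on its side. Origin at table height; z up, x from the blue barrel (-x side) to the grey handle (+x side), y along the barrel. The dryer sits on a carriage clamped anywhere along jig y: its hinge lies 4 to 30 mm to the +y side of the jig's x axis. That offset is not measured: find it by eye or by feel.
- hinge_zone (a point): Point of the jig at its x = 0, y = 0, at the height of the hinge's top face, 90 mm over the table. Hinge: block 34 x 56 mm (x, y), underside at 60 mm (blue, grey, blue layers), with an upright through bore, 8 mm diameter, sharp-edged, in its middle: at jig x = 0, y = +4 to +30 mm. The carriage slips sideways only above 20 N. The dryer lies on rubber pads: presses down 1 mm per 4 N, 6 mm at most.
- barrel_zone (a point): Point of the jig at x = -85 mm, y = 0, 111 mm over the table, the height of the barrel's top. The blue barrel is 72 mm thick and lies along jig y from -98 to +92 mm from the hinge's middle. On the other side the grey handle, 32 mm wide, reaches to jig x = 128 mm; it is no higher than the hinge.
- pin (a joint): How far the brass pin is driven down in the hinge, m, 0 to 0.042 (hard stop). Pin: 7 mm thick, 30 mm long, 14 mm head under the hinge, so it leaves only downwards. At 0 its top is 4 mm below the hinge's top face, in the bore; starts at 0 to 0.005. At 0.026 its top is level with the hinge's underside, at 0.029 right out. Resists with 9 N plus 12 N per 0.1 m/s; a clear sleeve below keeps it.
- punch: Steel drift punch with a blue band near its top, 142 mm long, 130 g. Origin at the tip, z along the punch from tip to head: stem 6 mm thick from 0 to 50 mm (tip edge broken by 1 mm), then a dark square shank 14 x 14 mm (sides along its x and y) from 50 to 138 mm, ending at 142 mm. It starts upright in one of the three holes of the tool block, shoulder on the block's top, its sides parallel to the block's.
- punch_tip (a point): centre of the punch's tip face (the punch's origin)
- rack: Fixed wooden tool block, 60 x 200 x 55 mm (x, y, z), origin at the centre of its underside on the table, z up. Three vertical through holes of 9 mm diameter with 2 mm chamfers at x = 0, y = -65, 0 and +65 mm, one tool in each. With the punch home its tip is 5 mm above the table.
- red_awl: Bystander, leave alone: awl with a red plastic handle, 110 mm long, in one of the tool block's holes; its handle is 24 mm thick and its top 115 mm above the table
- yellow_driver: Bystander, leave alone: small screwdriver with a yellow plastic handle, 110 mm long, in one of the tool block's holes; its handle is 24 mm thick and its top 115 mm above the table
- glass_bottle: Bystander, leave alone: glass bottle
- water_bottle: Bystander, leave alone: tall water bottle with a green cap
- spool: Bystander, leave alone: white spool
- tape: Bystander, leave alone: roll of black tape
- screwdriver: Bystander, leave alone: orange-handled screwdriver lying on the table
Mind the look-alikes: they are no part of the job. Of the things shaped like the punch, the steel one is meant. Of the things that look like the rack, the larger one is meant.

How it is judged (in metres and radians):
On the way, in this order (a step that is already met when the one before it is completed fails the run):
1. the punch is lifted clear of the tool block (z of punch_tip in the frame of rack above 0.065 m), for 0.1 s.
2. the pin is driven right out of the hinge by the punch (value of joint pin above 0.029 m and contact force between punch and jig above 1 N), for 0.05 s.
At the end, for the whole second after the job is handed in: The pin is driven at least 29 mm (its upper end 3 mm below the hinge's underside), and the punch stands at rest, within 0.15 rad of upright, in a hole of the tool block with its tip no more than 12 mm above the table (value of joint pin above 0.029 m and x of punch_tip in the frame of rack between -0.006 and 0.006 m and y of punch_tip in the frame of rack between -0.075 and 0.075 m and z of punch_tip in the frame of rack below 0.012 m and angle between punch's own z axis and vertical below 0.15 rad and linear speed of punch below 0.02 m/s); the robot touches nothing.
It fails at once if the punch presses on the hinge, the pin or any other part of the dryer or jig with more than 30 N (contact force between punch and jig above 30 N).
It fails at once if the gripper or arm pushes on the dryer or jig (over 3 N) (contact force between any of the fingers, the arm and jig above 3 N).
It fails at once if another tool in the block, or a bystander (bottles, spool, tape, loose screwdriver), is moved by more than 30 mm (distance of any of red_awl, yellow_driver, glass_bottle, water_bottle, spool, tape, screwdriver from where it was at the start of the episode above 0.03 m).
It also fails if it takes over 72 s, if anything falls off the work surface, if the arm or the gripper's body presses on something with over 40 N, if the wrist force passes 120 N, or if a joint passes its speed limit or range.

ROBOT

A 6-joint arm with a two-finger parallel gripper is mounted at the origin on the work surface. World frame = base frame: x ahead of the robot, y to its left, z up, the work surface at z = 0. Lengths are in mm, angles in degrees, forces in N, time in s.
With the tool pointing down it reaches from about 350 to 850 mm from the base axis. Payload 8.1 kg.
Tool frame: the origin (TCP) lies midway between the tips of the shut fingers; the grasp point (between the pads) lies 19 mm behind it; y points along the fingers, x is the direction in which the jaws open and shut, and the axes are right-handed (so a half turn about y gives the same grasp; the last joint's range is limited). The gripper opens to 85 mm and grips with 20 to 120 N. Pads are 22 mm wide; open, the fingers measure 114 mm over their backs; the gripper's body (76 mm by 85 mm) begins 54 mm behind the grasp point. The pads swing forward as they close: fully open they stand 13 mm farther back than shut.
Start: joints at [-74.049, 7.471, 85.268, -0, 87.261, -4.893], TCP at [213.517, -560.728, 231.292] pointing down, gripper open.
Joint ranges: [-169.43, 169.43], [-51.17, 129.36], [1.28, 143.12], [-76.62, 256.62], [0, 156.53], [-152.29, 152.29]. Speed limits (degrees/s): [136.94, 136.94, 159.86, 180, 180, 180].

INTERFACE

Orientations are given as [roll, pitch, yaw] about the fixed x, y, z axes, in that order (R = Rz(yaw) Ry(pitch) Rx(roll)).
In Python, from bench import r gives the robot as it stands.
- The arm moves only by the tool move_arm, never from a script. Its arguments are lists of equal length, an entry for each row: "linear": the shift along the tool's x, y, z normalised to -1 to 1, where 1 is 300 mm, a list of three; "twist": the turn, a rotation vector about the tool's x, y, z normalised to -1 to 1, where 1 is pi/2 rad, a list of three; "hand": the opening, from -1 (shut) to 1 (fully open). A call has 1 to 12 rows; each row is the pose to reach, as a shift and turn from the pose measured when the call began, along the tool's axes at that moment; what a row does not reach only later rows make up. A row lasts 1/12 s, in which the tool goes at most 41.7 mm and 7.16 degrees, less where a joint would pass 70% of its speed; a pose out of reach is approached as far as the arm can. A call with a number of a shift or a turn outside -1 to 1 is refused whole. A call with a gripper value outside its range is refused whole. The fingers move at their own pace and stop on an object; "force" is the grip in N (left out, the last holds). Time passes only in rows, so rows that repeat a pose let the fingers close. It gives the time, the measured TCP pose, the force and the opening at its end, in the units of the state.
- r.sense(): the state, without advancing time (a new reading comes with each control period).
- r.snapshot(name): name is "side" or "top" or "wrist"; returns a dict with "frame" (400x640x3 uint8, red, green, blue), "range_z" (400x640 float32, mm along the optical axis (not along the pixel's ray), 0 where there is no reading), "intrinsics" (3x3 intrinsics, pixels), "R" (3x3) and "t" (3): a world point X has camera coordinates R X + t; the wrist camera has in their place "hand_eye" (4x4, takes a point from camera to tool coordinates, whose origin is the TCP and whose axes are the tool frame's). Camera axes: x right, y down, z forward; pixel columns grow to the right and rows downward; lengths in mm; the calibration is good to about 2 mm. A picture is of the moment at which its call begins: read the wrist's pose just before it.
- r.hand_in(): hands the job in, once; it reports no verdict.
The state is a dict: "time": time; "joint_pos": joint angles; "qd": joint speeds; "joint_efforts": joint torques, N m; "tool_pos": TCP position; "tcp_rot": TCP orientation; "ft_force": force on the tool from outside, world axes, zero at the start; "wrist_torque": the same for the moment, N m; "finger_gap": finger opening in mm.
Only numpy, scipy, OpenCV 4.12 (cv2) and the standard library are available. Lean on these libraries where they do the work, as an engineer would, in place of code of your own. Each camera call takes 0.05 s, during which the arm holds its last target. There are 200 camera calls.

## Working session

There is one attempt and no reset: what is moved stays moved. The work goes in short steps, Python scripts to look and compute and a tool call to move; the robot and the scene stay as the last step left them, time stands still between calls to the robot, and variables do not carry over. Pictures are saved under pics/ and viewed, on a budget of 10 in all, crops included, one or two more only if the job needs it, and the job is handed in when it is done.

Besides the shell and the picture viewer there is one more tool, called after "Call:" as a command line: name --argument value ..., lists and objects as JSON in quotes. move_arm: Moves the arm, as the interface text tells. Scaled input: -1 to 1 covers 300 mm each way for a shift and pi/2 rad each way for a turn. Its arguments: {"type":"object","properties":{"linear":{"type":"array","items":{"type":"array","items":{"type":"number","minimum":-1,"maximum":1}}},"twist":{"type":"array","items":{"type":"array","items":{"type":"number","minimum":-1,"maximum":1}}},"hand":{"type":"array","items":{"type":"number"}},"force":{"type":"number"}},"required":["linear","twist","hand"]}

```bash
ls; mkdir -p pics; cat > h.py <<'E'
import numpy as np,cv2
from bench import r
from scipy.spatial.transform import Rotation as Ro
def save(n,im,crop=None,s=1):
    if crop: x0,y0,x1,y1=crop; im=im[y0:y1,x0:x1]
    cv2.imwrite('pics/'+n+'.png',cv2.resize(im[:,:,::-1],None,fx=s,fy=s,interpolation=cv2.INTER_CUBIC))
def world(c,u,v,z=None,st=None):
    """pixel->world with depth"""
    K=c['intrinsics'];d=c['range_z'][int(v),int(u)] if z is None else z
    p=np.linalg.inv(K)@[u,v,1]*d
    if 'R' in c: return c['R'].T@(p-c['t'])
def plane(c,u,v,h):
    K=c['intrinsics'];d=c['R'].T@(np.linalg.inv(K)@[u,v,1]);o=-c['R'].T@c['t']
    return o+d*(h-o[2])/d[2]
E
python3 - <<'E'
from h import *
import pickle
s=r.sense();print(s)
for n in('side','top'):
    c=r.snapshot(n);pickle.dump(c,open(n+'.pkl','wb'));save(n,c['frame']);print(n,c['intrinsics'],c['R'],c['t'])
E
```

```text
pics
{'time': 0.0, 'joint_pos': array([-7.40498623e+01,  7.51364882e+00,  8.53304231e+01, -1.97628271e-03,
        8.72614671e+01, -4.89238560e+00]), 'qd': array([-0.05697905, -0.01123639, -0.07025946,  0.04941127, -0.03590615,
       -0.01078352]), 'joint_efforts': array([-9.70478577e-04, -5.69403541e+01, -5.00549054e+01, -6.87056090e-04,
        1.49675715e-02, -2.92745847e-05]), 'tool_pos': array([ 213.34268297, -560.19440368,  230.24868356]), 'tcp_rot': array([-89.99296581,   0.1053228 , -69.15737397]), 'ft_force': array([-0.19494967,  0.48644035,  0.28806284]), 'wrist_torque': array([-0.02711084,  0.00202462, -0.02540709]), 'finger_gap': 85.7041481263811}
side [[473.70170901   0.         317.57970112]
 [  0.         473.70170901 189.30791227]
 [  0.           0.           1.        ]] [[ 0.95818633 -0.28599837 -0.00915872]
 [-0.20379779 -0.65962079 -0.723441  ]
 [ 0.20086167  0.6950578  -0.69032546]] [-557.45104563  196.26410644 1364.46015215]
top [[435.67294125   0.         317.53318239]
 [  0.         435.67294125 196.11713809]
 [  0.           0.           1.        ]] [[-0.02028698 -0.99976489 -0.00765478]
 [-0.99862116  0.02063336 -0.04827047]
 [ 0.04841707  0.00666496 -0.99880497]] [ -21.74763631  571.27585465 1274.98088172]
```

View pics/top.png

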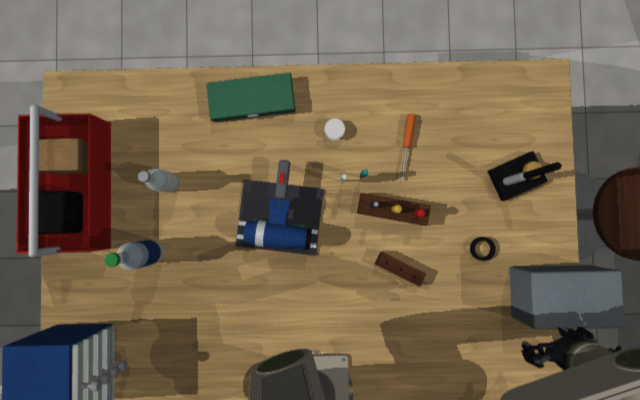

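View pics/side.png

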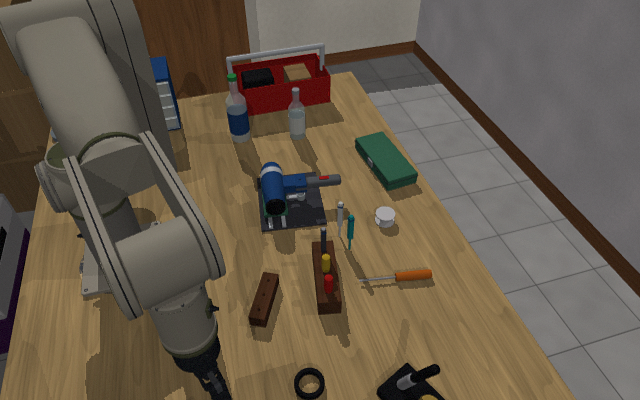

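Top view: large tool block at about (394,208), with a grey tool at (376,204), yellow at (397,209) and red at (421,213). The small decoy block is at (404,268). The jig is at (280,217). Punch candidates are the one in the block at (376,204), a loose grey one at (344,177) and a teal one at (364,173). I'll check these in a close crop.

```bash
python3 - <<'E'
from h import *
import pickle
a=pickle.load(open('top.pkl','rb'));b=pickle.load(open('side.pkl','rb'))
A=cv2.resize(a['frame'][150:270,230:440],None,fx=3.8,fy=3.8,interpolation=2)[:,:800]
B=cv2.resize(b['frame'][155:325,240:380],None,fx=2.6,fy=2.6,interpolation=2)
save('top2',A);
B=cv2.resize(b['frame'][155:320,245:375],None,fx=3.6,fy=3.6,interpolation=2);save('side2',B)
E
```

```text
(no output)
```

View pics/top2.png

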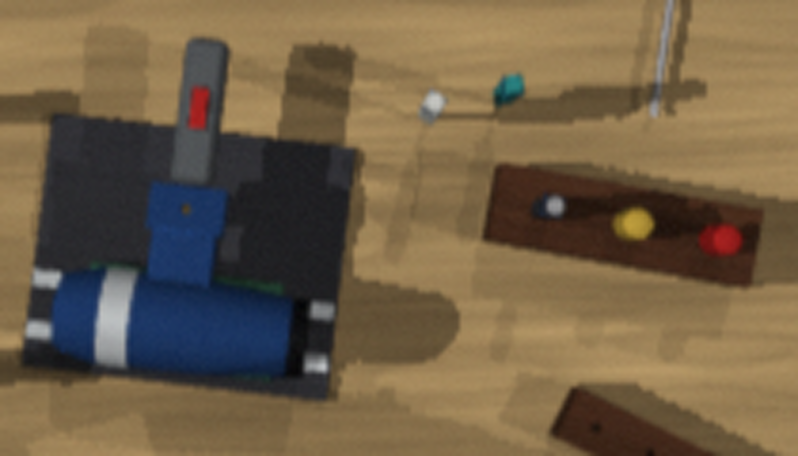

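View pics/side2.png

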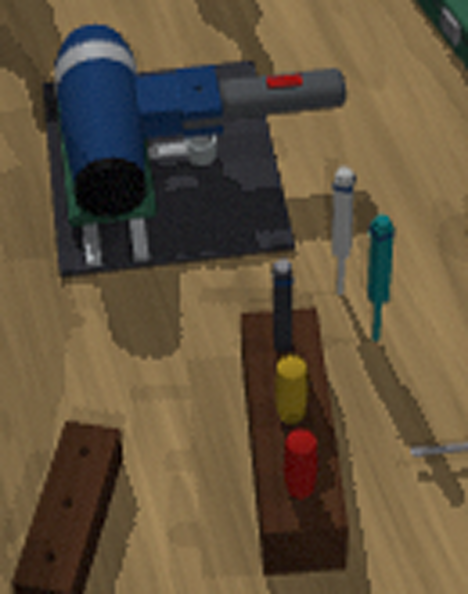

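The block's tool at side2 (283,300) has the dark shank and steel head, so it is the punch. The standing grey (343,215) and teal (381,265) tools are look-alikes. The bore is visible at top2 (186,209).

```bash
python3 - <<'E'
from h import *
import pickle
a=pickle.load(open('top.pkl','rb'));b=pickle.load(open('side.pkl','rb'))
T=lambda x,y,h:plane(a,230+(x+.5)/3.8-.5,150+(y+.5)/3.8-.5,h).round(1)
S=lambda x,y,h:plane(b,245+(x+.5)/3.6-.5,155+(y+.5)/3.6-.5,h).round(1)
C=[T(*p,55) for p in((497,165),(762,210),(750,286),(485,240))];print('rack',C,np.mean(C,0))
print([np.degrees(np.arctan2(*(C[i]-C[j])[:2][::-1])) for i,j in((0,1),(3,2))])
print('head',T(555,207,146),S(283,267,146),'yellow',T(634,222,115),S(292,366,115),'red',T(721,239,115))
print('bore',T(186,209,90),S(198,88,90))
print('grey',T(433,103,140),'teal',T(511,88,115), S(343,175,130))
P=[T(*p,8) for p in((54,115),(356,150),(332,397),(22,364))];print('plate',P)
print([np.degrees(np.arctan2(*(P[i]-P[j])[:2][::-1])) for i,j in((0,1),(3,2))])
H=[T(*p,90) for p in((206,42),(190,180))];print(H,T(60,320,100))
Z=a['range_z']
for x,y in((186,215),(600,200),(200,60),(130,330),(433,103),(511,88),(555,207)):
  u,v=230+x/3.8,150+y/3.8;print(x,y,world(a,u,v).round(1))
E
```

```text
rack [array([ 575. , -156.6,   55. ]), array([ 537. , -354.6,   55. ]), array([ 480.2, -343.8,   55. ]), array([ 518.7, -146.2,   55. ])] [ 527.725 -250.3     55.   ]
[np.float64(79.13594007791228), np.float64(78.97473004056599)]
head [ 539.9 -187.9  146. ] [ 542.8 -187.3  146. ] yellow [ 528.9 -248.   115. ] [ 529.3 -252.8  115. ] red [ 515.5 -309.7  115. ]
bore [545.5  74.9  90. ] [547.8  77.6  90. ]
grey [ 615.  -104.9  140. ] teal [ 626.9 -162.5  115. ] [619.9 -96.  130. ]
plate [array([623.9, 185.2,   8. ]), array([591.5, -51. ,   8. ]), array([399.7, -28.3,   8. ]), array([430. , 212.5,   8. ])]
[np.float64(82.18937489447701), np.float64(82.82813271493586)]
[array([668.1,  58.2,  90. ]), array([566.7,  71.6,  90. ])] [466.7 166.5 100. ]
186 215 [540.3  74.8  81.4]
600 200 [ 545.9 -234.1   57. ]
200 60 [654.4  62.2  85.2]
130 330 [457.9 113.6 110. ]
433 103 [ 613.7 -105.7  143. ]
511 88 [ 623.5 -161.   139.6]
555 207 [ 538.9 -188.6  147.8]
```

```bash
cat >> h.py <<'E'
def go(x,y,z,yaw):
    s=r.sense();p=s['tool_pos'];R=Ro.from_euler('xyz',s['tcp_rot'],degrees=True)
    T=Ro.from_euler('xyz',[-90,0,yaw],degrees=True)
    print('t',round(s['time'],2),'tcp',p.round(1),s['tcp_rot'].round(1),'F',s['ft_force'].round(1),'gap',round(s['finger_gap'],1))
    print('lin',(R.inv().apply(np.array([x,y,z])-p)/300).round(4),'twist',((R.inv()*T).as_rotvec()/(np.pi/2)).round(4))
E
python3 -c "
from h import *
go(380,-380,240,-40);go(540,-187,240,-11)"
```

```text
t 0.1 tcp [ 213.4 -560.3  230.3] [-90.    0.1 -69.2] F [ 1.2  1.1 -0.4] gap 85.7
lin [-0.364  -0.0315  0.7328] twist [-0.0004 -0.324  -0.001 ]
t 0.1 tcp [ 213.4 -560.3  230.3] [-90.    0.1 -69.2] F [ 1.2  1.1 -0.4] gap 85.7
lin [-0.7755 -0.0307  1.4602] twist [-6.000e-04 -6.462e-01 -9.000e-04]
```

Call:
move_arm --linear '[[-0.364,-0.0315,0.733],[-0.364,-0.0315,0.733],[-0.364,-0.0315,0.733],[-0.364,-0.0315,0.733],[-0.364,-0.0315,0.733],[-0.364,-0.0315,0.733],[-0.364,-0.0315,0.733],[-0.364,-0.0315,0.733]]' --twist '[[0,-0.324,0],[0,-0.324,0],[0,-0.324,0],[0,-0.324,0],[0,-0.324,0],[0,-0.324,0],[0,-0.324,0],[0,-0.324,0]]' --hand '[0.2,0.2,0.2,0.2,0.2,0.2,0.2,0.2]'

```text
time: 0.77
tool_pos: [381.3, -378.3, 239.8]
tcp_rot: [-89.9, 0.1, -39.8]
ft_force: [0.1, -0.4, -0.5]
finger_gap: 51.8
```

```bash
python3 -c "
from h import *
go(540,-187,240,-11)"
```

```text
t 0.77 tcp [ 381.3 -378.3  239.8] [-89.9   0.1 -39.8] F [ 0.1 -0.4 -0.5] gap 51.8
lin [-1.200e-03  2.000e-04  8.285e-01] twist [-0.0009 -0.3197 -0.0009]
```

Call:
move_arm --linear '[[0,0,0.83],[0,0,0.83],[0,0,0.83],[0,0,0.83],[0,0,0.83],[0,0,0.83],[0,0,0.83],[0,0,0.83],[0,0,0.83]]' --twist '[[-0.001,-0.32,-0.001],[-0.001,-0.32,-0.001],[-0.001,-0.32,-0.001],[-0.001,-0.32,-0.001],[-0.001,-0.32,-0.001],[-0.001,-0.32,-0.001],[-0.001,-0.32,-0.001],[-0.001,-0.32,-0.001],[-0.001,-0.32,-0.001]]' --hand '[0.2,0.2,0.2,0.2,0.2,0.2,0.2,0.2,0.2]'

```text
time: 1.52
tool_pos: [540.0, -187.9, 239.5]
tcp_rot: [-90.0, 0.1, -11.0]
ft_force: [-0.2, 0.4, 0.7]
finger_gap: 51.3
```

```bash
cat >> h.py <<'E'
def wrist(n=None):
    s=r.sense();c=r.snapshot('wrist');H=c['hand_eye']
    W=np.eye(4);W[:3,:3]=Ro.from_euler('xyz',s['tcp_rot'],degrees=True).as_matrix();W[:3,3]=s['tool_pos']
    M=np.linalg.inv(W@H);c['R']=M[:3,:3];c['t']=M[:3,3]   # same form as fixed cameras
    if n: save(n,c['frame']);
    return c
E
python3 -c "
from h import *
import pickle
go(540,-187,102,-11)
c=wrist('w1');pickle.dump(c,open('w1.pkl','wb'));print(c['t'],c['intrinsics'][0,0])
p=c['intrinsics']@(c['R']@np.array([540,-187,147])+c['t']);print(p/p[2])"
```

```text
t 1.52 tcp [ 540.  -187.9  239.5] [-90.    0.1 -11. ] F [-0.2  0.4  0.7] gap 51.3
lin [-1.000e-04  4.582e-01  3.200e-03] twist [ 0.0004  0.0001 -0.0007]
[-565.27902737 -119.4675808   363.26333165] 315.1812102674584
[320.55054972 198.74341828   1.        ]
```

View pics/w1.png

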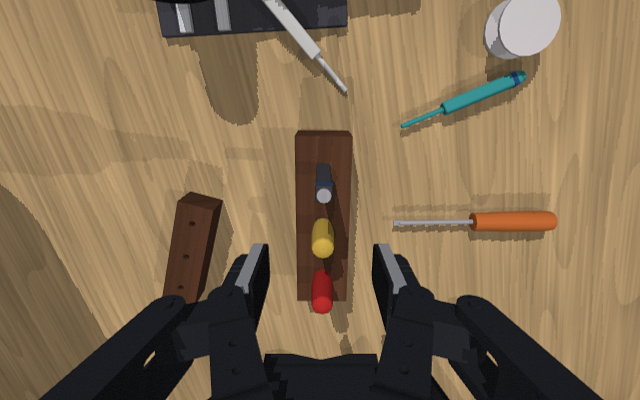

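Wrist view: punch head at (324,196) between yellow (322,240) and the far end of the block. Block top corners are at about (296,136), (352,136) and so on.

```bash
python3 -c "
from h import *
import pickle
c=pickle.load(open('w1.pkl','rb'))
for n,u,v,h in(('head',324,196.5,147),('shoulder',323,166,60),('c',295.5,136,55),('c',352,136,55),('c',296,300,55),('c',347,301,55),('yel',322,248,115),('red',321,302,115)):print(n,plane(c,u,v,h).round(1))
print(world(c,324,196))"
```

```text
head [ 543.  -185.7  147. ]
shoulder [ 543.6 -181.    60. ]
c [ 521.7 -145.9   55. ]
c [ 578.5 -156.9   55. ]
c [ 479.7 -339.7   55. ]
c [ 540.5 -352.9   55. ]
yel [ 529.9 -245.8  115. ]
red [ 517.6 -304.4  115. ]
[ 542.99882237 -185.7811504   145.48419692]
```

```bash
python3 -c "
from h import *
go(542,-186.5,102,-11.1)"
```

```text
t 1.57 tcp [ 539.7 -188.4  239.6] [-90.    0.1 -11.1] F [-0.4 -0.1 -0.2] gap 51.1
lin [0.0066 0.4588 0.0079] twist [ 0.0004  0.0005 -0.0006]
```

Call:
move_arm --linear '[[0.0066,0.1,0.0075],[0.0066,0.2,0.0075],[0.0066,0.3,0.0075],[0.0066,0.4,0.0075],[0.0066,0.459,0.0075],[0.0066,0.459,0.0075],[0.0066,0.459,0.0075],[0.0066,0.459,0.0075],[0.0066,0.459,0.0075]]' --twist '[[0,0,0],[0,0,0],[0,0,0],[0,0,0],[0,0,0],[0,0,0],[0,0,0],[0,0,0],[0,0,0]]' --hand '[0.2,0.2,0.2,0.2,0.2,0.2,0.0,-0.2,-0.3]' --force 30

```text
time: 2.32
tool_pos: [543.2, -188.0, 104.4]
tcp_rot: [-90.1, -0.2, -11.1]
ft_force: [0.7, -1.1, 0.8]
finger_gap: 29.9
```

Call:
move_arm --linear '[[0,0,0],[0,0,0],[0,0,0],[0,0,0],[0,0,0],[0,0,0],[0,0,0],[0,0,0]]' --twist '[[0,0,0],[0,0,0],[0,0,0],[0,0,0],[0,0,0],[0,0,0],[0,0,0],[0,0,0]]' --hand '[-0.5,-0.6,-0.7,-0.8,-1,-1,-1,-1]' --force 30

```text
time: 2.98
tool_pos: [544.2, -188.5, 106.3]
tcp_rot: [-90.1, -0.3, -11.1]
ft_force: [-2.0, -0.2, 6.1]
finger_gap: 13.8
```

Call:
move_arm --linear '[[0,0,0],[0,0,0],[0,0,0],[0,0,0]]' --twist '[[0,0,0],[0,0,0],[0,0,0],[0,0,0]]' --hand '[-1,-1,-1,-1]' --force 100

```text
time: 3.32
tool_pos: [544.2, -188.4, 106.5]
tcp_rot: [-90.1, -0.3, -11.1]
ft_force: [-1.8, 1.1, 3.6]
finger_gap: 12.9
```

```bash
python3 -c "
from h import *
for i in range(4): go(542,-186.5,102,-11.1); wrist()"
```

```text
t 3.32 tcp [ 544.2 -188.4  106.5] [-90.1  -0.3 -11.1] F [-1.8  1.1  3.6] gap 12.9
lin [-0.0086  0.0149  0.005 ] twist [0.0017 0.0001 0.0034]
t 3.37 tcp [ 544.2 -188.5  106.5] [-90.2  -0.3 -11.1] F [-2.3  0.9  2.8] gap 12.8
lin [-0.0086  0.0149  0.0051] twist [0.0017 0.0001 0.0034]
t 3.42 tcp [ 544.2 -188.5  106.5] [-90.1  -0.3 -11.1] F [-3.   0.7  4.2] gap 12.3
lin [-0.0085  0.0148  0.0051] twist [0.0017 0.0001 0.0034]
t 3.47 tcp [ 544.2 -188.5  106.5] [-90.1  -0.3 -11.1] F [-2.9  0.8  4.5] gap 12.6
lin [-0.0085  0.0148  0.0051] twist [0.0016 0.     0.0034]
```

Call:
move_arm --linear '[[0,-0.05,0],[0,-0.1,0],[0,-0.15,0],[0,-0.2,0],[0,-0.27,0],[0,-0.34,0],[0,-0.41,0],[0,-0.46,0],[0,-0.46,0],[0,-0.46,0]]' --twist '[[0,0,0],[0,0,0],[0,0,0],[0,0,0],[0,0,0],[0,0,0],[0,0,0],[0,0,0],[0,0,0],[0,0,0]]' --hand '[-1,-1,-1,-1,-1,-1,-1,-1,-1,-1]'

```text
time: 4.35
tool_pos: [544.2, -188.2, 244.9]
tcp_rot: [-90.2, -0.4, -11.1]
ft_force: [-1.2, 0.0, -2.1]
finger_gap: 12.7
```

```bash
python3 -c "
from h import *
import pickle
go(545,76,245,-11)
c=wrist();s=r.snapshot('side');pickle.dump((c,s),open('w2.pkl','wb'))
save('w2',np.hstack([cv2.resize(c['frame'][60:400,200:440],None,fx=1.6,fy=1.6),cv2.resize(s['frame'][130:300,250:400],(400,544))[:544]]))
from numpy import *
for d in ((0,0,0),(0,142,0)):
  pass
"
```

```text
t 4.35 tcp [ 544.2 -188.2  244.9] [-90.2  -0.4 -11.1] F [-1.2  0.  -2.1] gap 12.7
lin [-0.1668 -0.0043  0.8648] twist [ 0.0019 -0.001   0.0047]
```

View pics/w2.png

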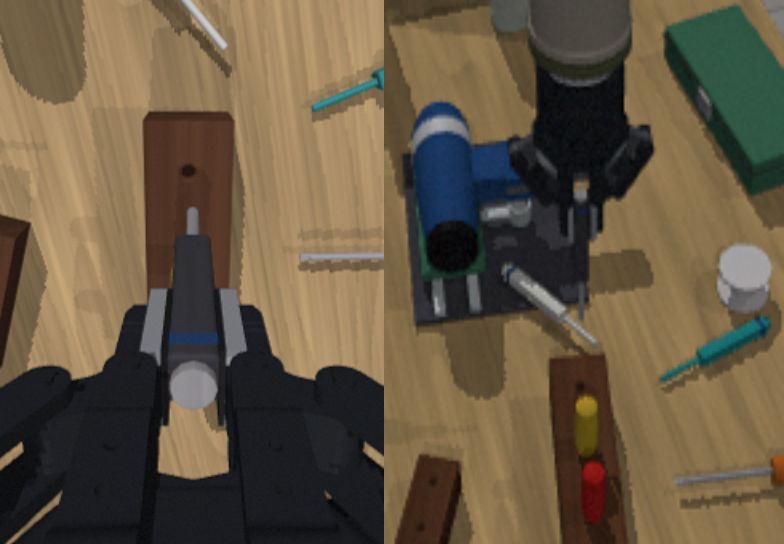

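Wrist view: punch held upright, blue band in place, tip at full-image (320.6,191) and empty hole at (317.5,167). The look-alikes are now lying on the table, well away.

```bash
python3 -c "
from h import *
import pickle
c,s=pickle.load(open('w2.pkl','rb'))
print('tip',plane(c,320.6,191.3,143.4),'hole',plane(c,317.5,166.9,55),'head',plane(c,320.6,300.6,285))
u,v=250+(583+.5)/400*150-.5,130+(316)/544*170-.5
print('tip side',plane(s,u,v,143.4))
R=Ro.from_euler('xyz',[-90.2,-.4,-11.1],degrees=True);print('axis xyz at tip if along tool y',R.apply([0,101.5,0]))
"
```

```text
tip [ 545.63815187 -184.48033604  143.4       ] hole [ 542.92793412 -184.21401489   55.        ] head [ 544.84167876 -183.37594591  285.        ]
tip side [ 907.76219399 -295.07533795  143.4       ]
axis xyz at tip if along tool y [   0.62712696   -0.48409292 -101.49690816]
```

```bash
python3 -c "
from h import *
go(549.5,75.3,245,-11.1)"
```

```text
t 4.45 tcp [ 543.  -187.7  242.6] [-90.1  -0.2 -11.1] F [ 1.   0.5 -1.8] gap 12.7
lin [-0.1474 -0.0103  0.8645] twist [0.0013 0.0001 0.0021]
```

Call:
move_arm --linear '[[-0.02,-0.01,0.1],[-0.034,-0.01,0.2],[-0.051,-0.01,0.3],[-0.068,-0.01,0.4],[-0.085,-0.01,0.5],[-0.102,-0.01,0.6],[-0.12,-0.01,0.7],[-0.136,-0.01,0.8],[-0.1475,-0.01,0.8645],[-0.1475,-0.01,0.8645],[-0.1475,-0.01,0.8645]]' --twist '[[0,0,0],[0,0,0],[0,0,0],[0,0,0],[0,0,0],[0,0,0],[0,0,0],[0,0,0],[0,0,0],[0,0,0],[0,0,0]]' --hand '[-1,-1,-1,-1,-1,-1,-1,-1,-1,-1,-1]'

```text
time: 5.37
tool_pos: [548.6, 76.3, 242.9]
tcp_rot: [-90.2, -0.0, -11.0]
ft_force: [0.8, -0.5, -1.5]
finger_gap: 12.9
```

```bash
python3 -c "
from h import *
go(549.5,75.3,208,-11.1)"
```

```text
t 5.37 tcp [548.6  76.3 242.9] [-90.2  -0.  -11. ] F [ 0.8 -0.5 -1.5] gap 12.9
lin [ 0.0037  0.1163 -0.0023] twist [0.0018 0.0016 0.0003]
```

Call:
move_arm --linear '[[0.0037,0.04,-0.0023],[0.0037,0.08,-0.0023],[0.0037,0.12,-0.0023],[0.0037,0.12,-0.0023],[0.0037,0.12,-0.0023]]' --twist '[[0,0,0],[0,0,0],[0,0,0],[0,0,0],[0,0,0]]' --hand '[-1,-1,-1,-1,-1]'

```text
time: 5.78
tool_pos: [548.4, 74.5, 204.8]
tcp_rot: [-90.2, 0.2, -11.0]
ft_force: [0.9, 0.4, -0.3]
finger_gap: 12.6
```

```bash
python3 -c "
from h import *
import pickle
go(549.5,75.3,208,-11.1)
c=wrist();s=r.snapshot('side');go(549.5,75.3,208,-11.1);pickle.dump((c,s),open('w3.pkl','wb'))
save('w3',np.hstack([cv2.resize(c['frame'][130:290,260:380],(420,560),interpolation=2),cv2.resize(s['frame'][150:230,260:310],(350,560),interpolation=2)]))
"
```

```text
t 5.78 tcp [548.4  74.5 204.8] [-90.2   0.2 -11. ] F [ 0.9  0.4 -0.3] gap 12.6
lin [ 0.0032 -0.0108  0.0033] twist [ 0.0024  0.0008 -0.0019]
t 5.88 tcp [549.6  74.8 207. ] [-90.2  -0.  -11. ] F [-0.4 -0.8 -1.3] gap 12.5
lin [-0.0007 -0.0033  0.0014] twist [0.0018 0.0011 0.0003]
```

View pics/w3.png

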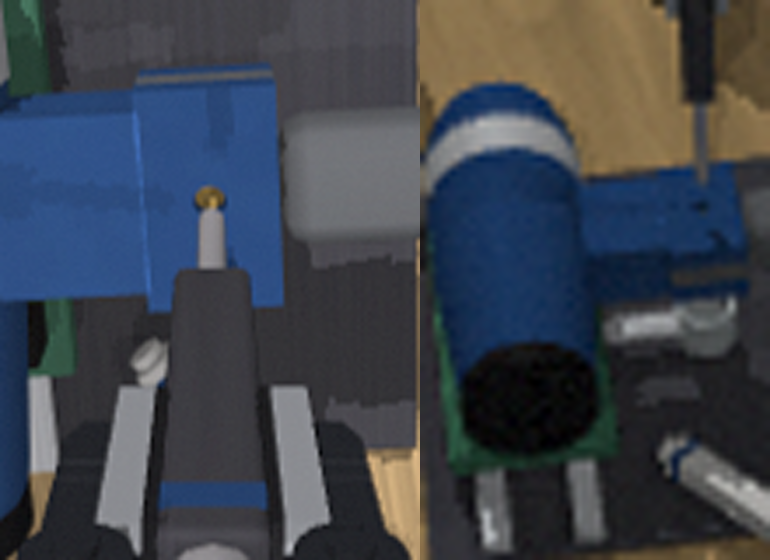

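Wrist view: brass pin visible in the bore at crop (209,199), with the punch tip's near rim at (211,208). In the side view the tip, at (703,182), hovers just above and behind the bore at (702,206).

```bash
python3 -c "
from h import *
import pickle
c,s=pickle.load(open('w3.pkl','rb'))
W=lambda x,y,h:plane(c,260+(x+.5)/3.5-.5,130+(y+.5)/3.5-.5,h).round(1)
S=lambda x,y,h:plane(s,260+(x-420+.5)/7-.5,150+(y+.5)/7-.5,h).round(1)
for z in(102,104): print('tiprim',W(211,207,z),'tip',W(211,216.5,z))
print('bore',W(209,199,90),'edge of hinge',W(137,85,90),W(275,78,90),W(283,300,90),W(150,308,90))
print('side tip',S(703,183,104),'bore',S(703,206,90))
print(Ro.from_matrix(c['R']).as_euler('xyz',degrees=True),c['t'])
"
```

```text
tiprim [548.5  80.1 102. ] tip [548.1  77.9 102. ]
tiprim [548.7  80.7 104. ] tip [548.2  78.5 104. ]
bore [547.7  78.6  90. ] edge of hinge [536.5 109.2  90. ] [568.5 104.7  90. ] [560.8  49.3  90. ] [527.7  53.5  90. ]
side tip [549.4  77.1 104. ] bore [549.   77.6  90. ]
[-162.20401046    3.64190582  -10.42818231] [-522.9807945   137.00849902  411.53348611]
```

```bash
python3 -c "
from h import *
go(548.1,75.1,195,-11.1)"
```

```text
t 5.88 tcp [549.6  74.8 207. ] [-90.2  -0.  -11. ] F [-0.4 -0.8 -1.3] gap 12.5
lin [-0.0052  0.04    0.    ] twist [0.0018 0.0011 0.0003]
```

Call:
move_arm --linear '[[-0.0052,0.01,0],[-0.0052,0.02,0],[-0.0052,0.03,0],[-0.0052,0.04,0],[-0.0052,0.04,0],[-0.0052,0.04,0]]' --twist '[[0.0018,0,0],[0.0018,0,0],[0.0018,0,0],[0.0018,0,0],[0.0018,0,0],[0.0018,0,0]]' --hand '[-1,-1,-1,-1,-1,-1]'

```text
time: 6.38
tool_pos: [547.9, 75.1, 194.7]
tcp_rot: [-90.0, 0.0, -11.0]
ft_force: [-0.2, -0.5, -0.9]
finger_gap: 12.6
```

```bash
python3 -c "
from h import *
go(548.1,75.1,195,-11.1);r.snapshot('side');go(548.1,75.1,185,-11.1)"
```

```text
t 6.38 tcp [547.9  75.1 194.7] [-90.   0. -11.] F [-0.2 -0.5 -0.9] gap 12.6
lin [ 0.0007 -0.0011  0.    ] twist [ 0.0001  0.0012 -0.    ]
t 6.43 tcp [548.   75.1 194.9] [-90.  -0. -11.] F [-0.6 -1.4  0.1] gap 12.4
lin [ 0.0003  0.0331 -0.0001] twist [0.0001 0.0012 0.0002]
```

Call:
move_arm --linear '[[0,0.003,0],[0,0.006,0],[0,0.009,0],[0,0.012,0],[0,0.014,0],[0,0.016,0],[0,0.018,0],[0,0.02,0],[0,0.02,0],[0,0.02,0]]' --twist '[[0,0,0],[0,0,0],[0,0,0],[0,0,0],[0,0,0],[0,0,0],[0,0,0],[0,0,0],[0,0,0],[0,0,0]]' --hand '[-1,-1,-1,-1,-1,-1,-1,-1,-1,-1]'

```text
time: 7.27
tool_pos: [548.0, 75.1, 188.9]
tcp_rot: [-90.0, -0.0, -11.0]
ft_force: [0.4, -0.2, -0.7]
finger_gap: 12.5
```

Call:
move_arm --linear '[[0,0.002,0],[0,0.004,0],[0,0.006,0],[0,0.008,0],[0,0.01,0],[0,0.012,0],[0,0.014,0],[0,0.016,0],[0,0.016,0]]' --twist '[[0,0,0],[0,0,0],[0,0,0],[0,0,0],[0,0,0],[0,0,0],[0,0,0],[0,0,0],[0,0,0]]' --hand '[-1,-1,-1,-1,-1,-1,-1,-1,-1]'

```text
time: 8.02
tool_pos: [548.2, 75.2, 184.6]
tcp_rot: [-90.0, -0.1, -11.0]
ft_force: [-1.0, -0.0, 5.3]
finger_gap: 12.7
```

Call:
move_arm --linear '[[0,0.002,0],[0,0.004,0],[0,0.006,0],[0,0.008,0],[0,0.01,0],[0,0.01,0]]' --twist '[[0,0,0],[0,0,0],[0,0,0],[0,0,0],[0,0,0],[0,0,0]]' --hand '[-1,-1,-1,-1,-1,-1]'

```text
time: 8.52
tool_pos: [548.5, 75.2, 182.5]
tcp_rot: [-90.0, -0.1, -11.0]
ft_force: [-2.6, -0.3, 8.2]
finger_gap: 12.9
```

```bash
python3 -c "
from h import *
go(548.1,75.1,148,-11.1)
c=wrist();save('w4',cv2.resize(c['frame'][130:290,260:380],(420,560),interpolation=2))"
```

```text
t 8.52 tcp [548.5  75.2 182.5] [-90.   -0.1 -11. ] F [-2.6 -0.3  8.2] gap 12.9
lin [-0.0014  0.1149 -0.0006] twist [-0.0002  0.0012  0.0011]
```

View pics/w4.png

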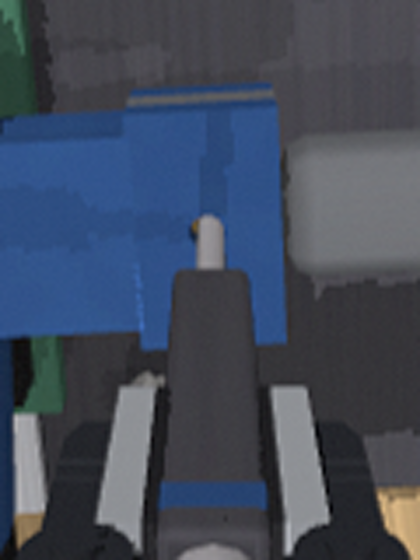

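The bore's crescent shows left of the stem at (193,228) and the stem enters it. First contact about 5.5 mm below the hinge top fits the pin's top. I'll recentre slightly and press a few mm to see if the force levels off at about 9–10 N.

Call:
move_arm --linear '[[-0.001,0.002,-0.001],[-0.0015,0.004,-0.0015],[-0.002,0.006,-0.0015],[-0.002,0.008,-0.0015],[-0.002,0.01,-0.0015],[-0.002,0.012,-0.0015],[-0.002,0.014,-0.0015],[-0.002,0.016,-0.0015]]' --twist '[[0,0,0],[0,0,0],[0,0,0],[0,0,0],[0,0,0],[0,0,0],[0,0,0],[0,0,0]]' --hand '[-1,-1,-1,-1,-1,-1,-1,-1]'

```text
time: 9.23
tool_pos: [548.3, 75.0, 178.8]
tcp_rot: [-90.0, -0.2, -11.0]
ft_force: [-3.2, 1.0, 8.9]
finger_gap: 12.8
```

Call:
move_arm --linear '[[-0.003,0.004,0.0],[-0.004,0.008,0.0],[-0.004,0.012,0.0],[-0.004,0.016,0.0],[-0.004,0.02,0.0],[-0.004,0.024,0.0],[-0.004,0.028,0.0],[-0.004,0.032,0.0]]' --twist '[[0,0,0],[0,0,0],[0,0,0],[0,0,0],[0,0,0],[0,0,0],[0,0,0],[0,0,0]]' --hand '[-1,-1,-1,-1,-1,-1,-1,-1]'

```text
time: 9.9
tool_pos: [548.0, 75.2, 170.6]
tcp_rot: [-89.9, -0.3, -11.0]
ft_force: [-1.8, -1.2, 10.5]
finger_gap: 12.8
```

Call:
move_arm --linear '[[-0.001,0.005,0.0],[-0.002,0.01,0.0],[-0.003,0.015,0.0],[-0.003,0.02,0.0],[-0.003,0.025,0.0],[-0.003,0.03,0.0],[-0.003,0.035,0.0],[-0.003,0.04,0.0]]' --twist '[[0,0,0],[0,0,0],[0,0,0],[0,0,0],[0,0,0],[0,0,0],[0,0,0],[0,0,0]]' --hand '[-1,-1,-1,-1,-1,-1,-1,-1]'

```text
time: 10.57
tool_pos: [547.9, 75.3, 160.0]
tcp_rot: [-89.9, -0.4, -11.0]
ft_force: [-2.8, -0.4, 9.8]
finger_gap: 12.7
```

Call:
move_arm --linear '[[-0.001,0.004,0.0],[-0.002,0.008,0.0],[-0.003,0.012,0.0],[-0.003,0.016,0.0],[-0.003,0.02,0.0],[-0.003,0.024,0.0],[-0.003,0.028,0.0],[-0.003,0.032,0.0],[-0.003,0.036,0.0]]' --twist '[[0,0,0],[0,0,0],[0,0,0],[0,0,0],[0,0,0],[0,0,0],[0,0,0],[0,0,0],[0,0,0]]' --hand '[-1,-1,-1,-1,-1,-1,-1,-1,-1]'

```text
time: 11.32
tool_pos: [547.7, 75.4, 150.4]
tcp_rot: [-89.9, -0.5, -11.0]
ft_force: [-2.4, -0.5, 10.1]
finger_gap: 12.7
```

Call:
move_arm --linear '[[0,-0.01,0],[0,-0.025,0],[0,-0.05,0],[0,-0.08,0],[0,-0.11,0],[0,-0.15,0],[0,-0.2,0],[0,-0.25,0],[0,-0.31,0],[0,-0.31,0],[0,-0.31,0],[0,-0.31,0]]' --twist '[[0,0,0],[0,0,0],[0,0,0],[0,0,0],[0,0,0],[0,0,0],[0,0,0],[0,0,0],[0,0,0],[0,0,0],[0,0,0],[0,0,0]]' --hand '[-1,-1,-1,-1,-1,-1,-1,-1,-1,-1,-1,-1]'

```text
time: 12.32
tool_pos: [546.7, 75.4, 242.9]
tcp_rot: [-89.9, -0.5, -11.0]
ft_force: [-0.6, 0.3, -2.2]
finger_gap: 12.7
```

```bash
python3 -c "
from h import *
import pickle
c=wrist();pickle.dump(c,open('w5.pkl','wb'))
a=pickle.load(open('w2.pkl','rb'))[0]
save('w5',np.hstack([cv2.resize(x['frame'][130:330,260:380],(390,590),interpolation=2) for x in (a,c)]))
go(544.2,-188.5,245,-11.1)"
```

```text
t 12.37 tcp [546.3  75.4 242.2] [-89.9  -0.4 -11. ] F [-0.8  0.7 -1.6] gap 12.9
lin [ 0.1608 -0.0091 -0.8648] twist [-0.0008  0.0012  0.0048]
```

View pics/w5.png

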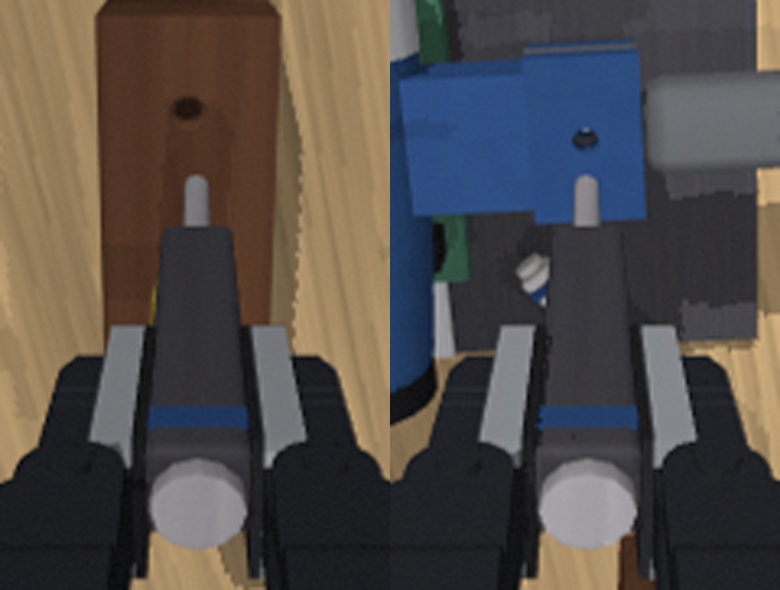

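Grip geometry is identical before and after (no slip), and the bore at (585,138) is now dark with no brass. Returning to the block.

Call:
move_arm --linear '[[0.018,-0.009,-0.1],[0.036,-0.009,-0.2],[0.055,-0.009,-0.3],[0.074,-0.009,-0.4],[0.093,-0.009,-0.5],[0.111,-0.009,-0.6],[0.13,-0.009,-0.7],[0.149,-0.009,-0.8],[0.161,-0.009,-0.865],[0.161,-0.009,-0.865],[0.161,-0.009,-0.865],[0.161,-0.009,-0.865]]' --twist '[[0,0,0.001],[0,0,0.001],[0,0,0.001],[0,0,0.001],[0,0,0.001],[0,0,0.001],[0,0,0.001],[0,0,0.001],[0,0,0.001],[0,0,0.001],[0,0,0.001],[0,0,0.001]]' --hand '[-1,-1,-1,-1,-1,-1,-1,-1,-1,-1,-1,-1]'

```text
time: 13.37
tool_pos: [543.8, -187.9, 243.8]
tcp_rot: [-89.9, -0.2, -11.0]
ft_force: [-0.6, 0.0, -1.3]
finger_gap: 12.4
```

```bash
python3 -c "
from h import *
go(544.2,-188.5,166,-11.1)"
```

```text
t 13.37 tcp [ 543.8 -187.9  243.8] [-89.9  -0.2 -11. ] F [-0.6  0.  -1.3] gap 12.4
lin [ 0.0007  0.2594 -0.0023] twist [-0.0014  0.0011  0.0026]
```

Call:
move_arm --linear '[[0.0007,0.08,-0.002],[0.0007,0.16,-0.002],[0.0007,0.22,-0.002],[0.0007,0.25,-0.002],[0.0007,0.26,-0.002],[0.0007,0.26,-0.002],[0.0007,0.26,-0.002]]' --twist '[[0,0,0],[0,0,0],[0,0,0],[0,0,0],[0,0,0],[0,0,0],[0,0,0]]' --hand '[-1,-1,-1,-1,-1,-1,-1]'

```text
time: 13.95
tool_pos: [544.9, -188.2, 167.0]
tcp_rot: [-89.9, -0.3, -11.0]
ft_force: [0.1, -0.7, -0.8]
finger_gap: 12.5
```

```bash
python3 -c "
from h import *
c=wrist('w6');save('w6',cv2.resize(c['frame'][130:290,260:380],(420,560),interpolation=2))
go(544.2,-188.5,108,-11.1)"
```

```text
t 14.0 tcp [ 545.2 -188.5  167.5] [-89.9  -0.4 -11. ] F [ 0.3  0.4 -0.2] gap 12.7
lin [-0.0044  0.1983 -0.001 ] twist [-0.001   0.0014  0.0041]
```

View pics/w6.png

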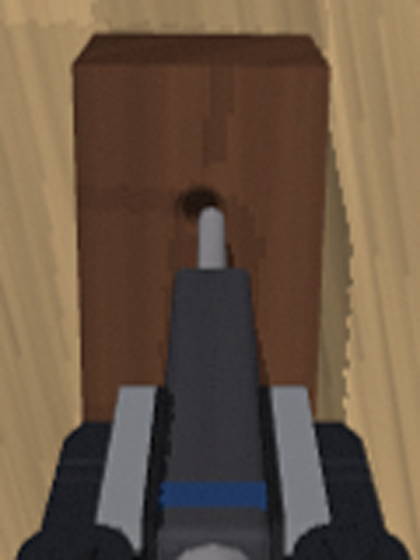

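Tip's rim is at (211,207) and the hole's centre at about (200,206), so the tip is about 2.5 mm off to the right.

```bash
python3 -c "
from h import *
c=wrist()
W=lambda x,y,h:plane(c,260+(x+.5)/3.5-.5,130+(y+.5)/3.5-.5,h).round(1)
print(W(211,216.5,66),W(200,206,55),W(178,204,55),W(222,204,55), W(200,186,55))
go(542.5,-188.5,158,-11.1)"
```

```text
[ 546.  -184.3   66. ] [ 543.3 -184.6   55. ] [ 538.2 -183.1   55. ] [ 548.6 -185.1   55. ] [ 544.3 -179.7   55. ]
t 14.05 tcp [ 545.2 -188.6  167.6] [-89.9  -0.4 -11. ] F [ 0.  1. -1.] gap 12.8
lin [-0.0091  0.0318 -0.0013] twist [-0.001   0.0013  0.0042]
```

Call:
move_arm --linear '[[-0.0065,0.0,-0.001],[-0.0065,0.0,-0.001],[-0.0065,0.01,-0.001],[-0.0065,0.02,-0.001],[-0.0065,0.03,-0.001],[-0.0065,0.04,-0.001],[-0.0065,0.05,-0.001],[-0.0065,0.06,-0.001],[-0.0065,0.07,-0.001],[-0.0065,0.07,-0.001]]' --twist '[[0,0,0.004],[0,0,0.004],[0,0,0.004],[0,0,0.004],[0,0,0.004],[0,0,0.004],[0,0,0.004],[0,0,0.004],[0,0,0.004],[0,0,0.004]]' --hand '[-1,-1,-1,-1,-1,-1,-1,-1,-1,-1]'

```text
time: 14.88
tool_pos: [542.9, -188.3, 145.6]
tcp_rot: [-89.9, 0.1, -11.0]
ft_force: [0.1, -0.5, -1.2]
finger_gap: 12.5
```

Call:
move_arm --linear '[[0,0.02,0],[0,0.04,0],[0,0.06,0],[0,0.08,0],[0,0.1,0],[0,0.112,0],[0,0.12,0],[0,0.125,0],[0,0.128,0],[0,0.13,0],[0,0.13,0]]' --twist '[[0,0,0],[0,0,0],[0,0,0],[0,0,0],[0,0,0],[0,0,0],[0,0,0],[0,0,0],[0,0,0],[0,0,0],[0,0,0]]' --hand '[-1,-1,-1,-1,-1,-1,-1,-1,-1,-1,-1]'

```text
time: 15.8
tool_pos: [543.0, -188.3, 106.7]
tcp_rot: [-89.9, 0.0, -11.0]
ft_force: [-1.2, 0.1, -1.3]
finger_gap: 12.8
```

Call:
move_arm --linear '[[0,0.002,0],[0,0.004,0],[0,0.006,0],[0,0.008,0],[0,0.008,0]]' --twist '[[0,0,0],[0,0,0],[0,0,0],[0,0,0],[0,0,0]]' --hand '[-1,-1,-1,-1,-1]'

```text
time: 16.22
tool_pos: [543.5, -188.5, 106.4]
tcp_rot: [-89.9, -0.0, -11.0]
ft_force: [-5.4, 2.0, 12.6]
finger_gap: 12.6
```

Seated, with 12 N from the shoulder on the block. I'll relax upward a little and release.

Call:
move_arm --linear '[[-0.001,-0.001,0],[-0.001,-0.001,0],[-0.001,-0.001,0],[-0.001,-0.001,0],[-0.001,-0.001,0],[-0.001,-0.001,0],[-0.001,-0.001,0],[-0.001,-0.001,0]]' --twist '[[0,0,0],[0,0,0],[0,0,0],[0,0,0],[0,0,0],[0,0,0],[0,0,0],[0,0,0]]' --hand '[-0.6,-0.5,-0.4,-0.2,0,0.1,0.1,0.1]' --force 30

```text
time: 16.88
tool_pos: [543.1, -188.4, 106.6]
tcp_rot: [-89.9, -0.0, -11.0]
ft_force: [-1.0, 0.1, 0.0]
finger_gap: 46.9
```

Call:
move_arm --linear '[[0,-0.03,0],[0,-0.08,0],[0,-0.15,0],[0,-0.22,0],[0,-0.3,0],[0,-0.38,0],[0,-0.46,0],[0,-0.46,0],[0,-0.46,0],[0,-0.46,0]]' --twist '[[0,0,0],[0,0,0],[0,0,0],[0,0,0],[0,0,0],[0,0,0],[0,0,0],[0,0,0],[0,0,0],[0,0,0]]' --hand '[0.1,0.1,0.1,0.1,0.1,0.1,0.1,0.1,0.1,0.1]'

```text
time: 17.72
tool_pos: [543.0, -188.6, 244.6]
tcp_rot: [-89.9, -0.0, -11.0]
ft_force: [0.2, -0.3, -0.4]
finger_gap: 47.0
```

```bash
python3 -c "
from h import *
go(544,-188,250,-11)
s=r.snapshot('side')
c=wrist();w=cv2.resize(c['frame'],None,fx=.8,fy=.8)[:, 120:400]
save('w7',np.hstack([cv2.resize(c['frame'][100:340,250:400],(350,560),interpolation=2),cv2.resize(s['frame'][150:320,250:375],(412,560),interpolation=2)]))
Z=c['range_z'][150:260,290:350]
pts=np.array([world(c,u,v) for v in range(140,260) for u in range(300,345)])
p=pts[(pts[:,2]>138)&(pts[:,2]<160)];print(len(p),p.mean(0),p[:,2].max())
"
```

```text
t 17.72 tcp [ 543.  -188.6  244.6] [-89.9  -0.  -11. ] F [ 0.2 -0.3 -0.4] gap 47.0
lin [ 0.0029 -0.0179  0.0026] twist [-0.0009  0.0002  0.0004]
290 [ 544.24111985 -184.32482026  144.08440104] 147.61423507930675
```

View pics/w7.png

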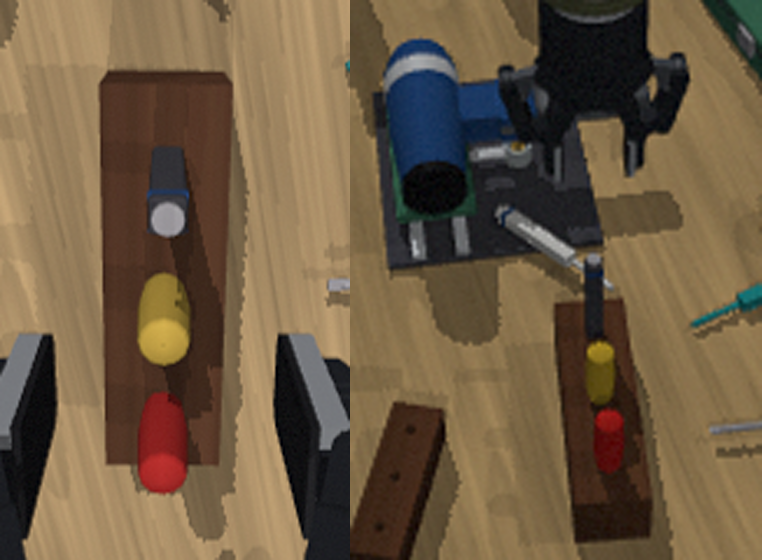

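The punch stands home: its head is at 147 mm and upright, as at the start. Yellow and red are undisturbed, the brass pin shows in the clear sleeve at side (518,147), and the gripper is clear.

```bash
python3 -c "
from bench import r
print(r.hand_in())"
```

```text
the job is handed in; nothing more can be done
None
```

The pin is out of the hinge and the punch is back, fully home, in its hole in the tool block. I handed the job in at about 18 s; it reported no verdict.

**Pressing:** I took the steel punch from its hole, found the bore with the wrist camera and pressed slowly. The highest wrist force I read during pressing was about 11 N, sampled between moves. By my reckoning the pin went about 34 mm, against the 29 mm needed. After I pulled the punch out, the bore was dark with no brass showing, and brass was visible in the sleeve below.

**Return:** On the way back the punch tip sat about 2.5 mm off the hole, and I corrected that before inserting it. It seated against the block with about 12 N.

**Last checks:**
- **Punch:** it stands upright, with the top of its head about 147 mm above the table, the height expected when it is home.
- **Other tools:** the red and yellow tools look unmoved, and the gripper is clear. I didn't re-check the bottles, spool, tape or loose screwdriver.

**Disagreements:**
- **Camera vs arm:** camera and arm positions differed by up to about 4 mm in y.
- **Look-alikes:** the grey and teal look-alike tools were standing in the first picture and lying on the table by 1.5 s. The arm did not go near them in that time, and they are not among the things to leave alone.

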